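Lock the storage box lid with its slotted plate and screw collar

ROBOT

A 7-joint arm with a two-finger parallel gripper is mounted at the origin on the work surface. World frame = base frame: x ahead of the robot, y to its left, z up, the work surface at z = 0. Lengths are in m, angles in rad, forces in N, time in s.
With the tool pointing down it reaches from about 0.425 to 0.95 m from the base axis. Payload 4.7 kg.
Tool frame: the origin (TCP) lies midway between the tips of the shut fingers; the grasp point (between the pads) lies 19 mm behind it; z points along the fingers, y is the line along which they close (so a half turn about z gives the same grasp; the last joint's range is limited). The gripper opens to 87 mm and grips with 3 to 60 N. Pads are 19 mm wide; open, the fingers measure 117 mm over their backs; the gripper's body (75 mm by 190 mm) begins 51 mm behind the grasp point.
Start: joints at [-1.179, 0.469, -0.049, 1.532, 0.024, 1.141, -0.082], TCP at [0.276, 0.616, 0.223] pointing down, gripper open.
Joint ranges: [-2.59, 2.59], [-0.33, 1.99], [-1.39, 1.29], [0.1, 2.45], [-1.04, 4.18], [0.21, 1.99], [-2.66, 2.66]. Speed limits (rad/s): [2.57, 2.57, 3.14, 3.14, 3.14, 3.14, 3.14].

INTERFACE

Orientations are given as a 3x3 rotation matrix whose columns are the frame's x, y, z axes.
In Python, from cell import status, vision, ctrl, finder gives the robot as it stands.
- The arm moves only by the tool apply_moves, never from a script. Its argument "motion" is a list of rows, each a list of 3 entries, a list of its own where there are three numbers: the shift along the tool's x, y, z in mm, then the turn, a rotation vector about the tool's x, y, z in rad, then the closure, from 0 (fully open) to 1 (shut). In form: [[[dx, dy, dz], [wx, wy, wz], gripper], ...]. A call has 1 to 12 rows; each row shifts and turns the commanded pose from where the row before left it, along the tool's axes as they then stand; what a row does not reach is not made up. A row lasts 1/8 s, in which the tool goes at most 62.5 mm and 10.7 degrees, less where a joint would pass 70% of its speed; a pose out of reach is approached as far as the arm can. A call is refused whole if a number of a shift passes 62.5 or a number of a turn 0.188, either way. A call with a gripper value outside its range is refused whole. The fingers move at their own pace and stop on an object; "grip_force" is the grip in N (left out, the last holds). Time passes only in rows, so rows that do not move let the fingers close. It gives the time, the measured TCP pose, the force, the opening and the grip force at its end, in the units of the state.
- status.read_state(): the state, without advancing time (a new reading comes with each control period).
- vision.read_camera(name): name is "scene" or "top"; returns a dict with "image" (384x512x3 uint8, red, green, blue), "mtx" (3x3 intrinsics, pixels), "D" ([k1, k2, p1, p2, k3] as OpenCV has them; the pictures are not rectified), "eye" and "orientation" of the camera in the world. Camera axes: x right, y up, looking along -z (the intrinsics and any distortion apply to the point x, -y, -z); pixel columns grow to the right and rows downward; lengths in m; the calibration is good to about 2 mm. A picture is of the moment at which its call begins. There is no depth.
- ctrl.sign_off(): hands the job in; it is judged then, once.
Trained networks look in the newest picture that a camera, given by its name, has taken for a name from the list of things; names that differ only in an ending like _2 or _b are one class to them, and where a whole thing is asked for, a point or a joint stands for the part that bears it (a point fixed in the world has none). Each returns a list of dicts, best first, with "score" (0 to 1); they miss things now and then, are a little off and sometimes report something else, mostly with a low value. They report only what shows in the picture. A call takes as long as a camera call. They do not tell look-alikes from the thing itself.
- finder.find_in(thing, camera): "rect" ([left, top, width, height] in pixels, round what is visible of it).
The state is a dict: "time_s": time; "joint_positions": joint angles; "qvel": joint speeds; "effort": joint torques, N m; "eef_pos": TCP position; "tcp_rot": TCP orientation; "contact_force": force on the tool from outside, world axes, zero at the start; "moment": the same for the moment, N m; "opening": finger opening in m; "grasp_force": force on a finger pad.
Only numpy, scipy, OpenCV 4.12 (cv2) and the standard library are available. Lean on these libraries where they do the work, as an engineer would, in place of code of your own. Each camera call takes 0.05 s, during which the arm holds its last target. There are 200 camera calls.

TASK

Lock the lid of the clear storage box: slide the blue slotted plate flat onto the closed lid, under the brass collar, gently until the threaded stud is fully home in the slot. Then spin the knurled collar down the stud until it bears on the plate with a light finger-tight press of about 10 N, never as much as 25 N or the lid could crack; let go, and leave the other things on the shelf alone.

Things in the scene. Friction and masses are not known exactly. Their poses are not given: they have to be found in the camera images.
- box: Clear plastic storage box with a blue-rimmed clear lid, fixed to the shelf. 220 x 170 mm, 76 mm high with the lid closed. Origin: centre of its underside; x points from its front to the hinge side, z up. A steel threaded stud 16 mm in diameter stands on the box's vertical centre line, comes up through a 54 mm square hole in the lid and ends 64 mm above the lid.
- lid (a joint): Hinge of the lid, rad: 0 closed, grows as it opens. It starts closed and should stay closed.
- stud_lid (a point): Point on the stud's axis level with the lid's top face, z up. On the stud runs a knurled brass collar 44 mm in diameter; with the 6 mm rubber washer under it, 41 mm wide, it is 36 mm tall. Its height is not measured and varies: the washer's underside starts 13 to 19 mm above the lid (8 to 14 mm above the plate once that lies there). Fingers reaching down to 25 mm above the lid grip it at any start.
- stud_top (a point): Centre of the stud's top end, 64 mm above the lid. Right-hand quick thread: turned clockwise seen from above the collar comes down 36 mm per turn (5.73 mm per rad). Turning it down takes 0.14 N m, and about 0.012 N m more for each newton it presses on the plate. The washer is springy: after first touch the press grows by about 43 N per rad. Left alone it stays put.
- plate: Blue slotted plate, loose, about 120 g. 125 x 70 mm, 5 mm thick. Origin: on the underside, where the stud's axis lies when the stud touches the slot's end. x points along the slot to its open end. It reaches from x = -95 to +30 mm; the slot is 20 mm wide, from a flat end at x = -8 mm to the front edge. An upright fin at x = -70 mm: 10 mm thick across y, 24 mm long along x.
- plate_fin (a point): Centre of the plate's fin, 30 mm above the plate's underside (the fin's top is at 44 mm): a good height to grip it, across the plate's y.
- cup: Orange sippy cup with a white flip-top spout, 66 mm across, 105 mm high, origin under its centre. Leave alone.
- teether: Yellow teether ring lying flat, 68 mm across, 14 mm high. Leave alone.
- jar: Jar with a red cap, 68 mm across, 100 mm high. Leave alone.
- mug: White mug, 80 mm across, 85 mm high. Leave alone.
- tin: Tin can, 74 mm across, 90 mm high. Leave alone.
- spoon: Spoon lying on the shelf. Leave alone.
Things that resemble listed ones, but are neither listed nor needed, are in the scene too. There is more than one size of the plate; the one meant has the size given above.

How it is judged:
On the way, in this order (a step that is already met when the one before it is completed fails the run):
1. the plate lies flat on the lid under the raised collar, the stud home in its slot (within 5 mm) (horizontal distance between plate and stud_lid below 0.005 m and z of plate in the frame of stud_lid between -0.004 and 0.003 m and angle between plate's own z axis and vertical below 0.04 rad and contact force between collar and plate below 1 N), for 0.2 s.
2. the collar is spun down until it bears on the plate with 5 to 16 N (contact force between collar and plate between 5 and 16 N and horizontal distance between plate and stud_lid below 0.005 m), for 0.2 s.
At the end, for the whole second after the job is handed in: The plate lies flat on the closed lid with the stud home in its slot (plate origin within 5 mm of the stud's axis), at rest, and the collar bears on it with 5 to 16 N (all of step 2 and z of plate in the frame of stud_lid between -0.004 and 0.003 m and angle between plate's own z axis and vertical below 0.04 rad and value of joint lid below 0.03 rad and linear speed of plate below 0.01 m/s); the robot touches nothing.
It fails at once if the collar is screwed onto the plate with more than 25 N (contact force between collar and plate above 25 N).
It fails at once if the plate is rammed against the stud with more than 25 N (contact force between stud and plate above 25 N).
It fails at once if the lid is opened (value of joint lid above 0.15 rad).
It fails at once if a bystander is moved by more than 30 mm (distance of any of cup, teether, jar, mug, tin, spoon from where it was at the start of the episode above 0.03 m).
It also fails if it takes over 72 s, if anything falls off the work surface, if the arm or the gripper's body presses on something with over 40 N, if the wrist force passes 120 N, or if a joint passes its speed limit or range.

## Working session

There is one attempt and no reset: what is moved stays moved. The work goes in short steps, Python scripts to look and compute and a tool call to move; the robot and the scene stay as the last step left them, time stands still between calls to the robot, and variables do not carry over. Pictures are saved under pics/ and viewed, at most 10 in all, crops included, and the job is handed in when it is done.

Besides the shell and the picture viewer there is one more tool, called after ">>>" as name(argument=value, ...) on one line, values as JSON. apply_moves: Moves the arm, as the interface text tells. Its arguments: {"type":"object","properties":{"motion":{"type":"array"},"grip_force":{"type":"number"}},"required":["motion"]}

```bash
mkdir -p pics
python3 - <<'E'
from cell import status,vision,ctrl,finder
import cv2
for c in("scene","top"):
    d=vision.read_camera(c); cv2.imwrite(f"pics/{c}0.png",d["image"][:,:,::-1])
    print(c,d["mtx"].tolist(),d["D"],d["eye"],d["orientation"])
    for t in("plate","plate_fin","box","stud_top","stud_lid"):
        try: print(t,[(round(float(x["score"]),2),[round(float(v)) for v in x["rect"]]) for x in finder.find_in(t,c)])
        except Exception as e: print(t,e)
s=status.read_state(); print(s)
E
```

```text
scene [[477.8450596488489, 0.0, 252.25953870740932], [0.0, 477.8450596488489, 191.4406299642277], [0.0, 0.0, 1.0]] [0.05427151 0.         0.         0.         0.        ] [ 0.99129903 -0.70417599  1.29030298] [[ 0.87857553 -0.39370115  0.27037832]
 [ 0.47759243  0.72805775 -0.49176964]
 [-0.00324076  0.56118741  0.82768242]]
plate [(0.94, [183, 121, 58, 47]), (0.72, [309, 168, 63, 45]), (0.7, [239, 159, 40, 20])]
plate_fin [(0.97, [310, 167, 62, 42]), (0.87, [181, 122, 58, 42]), (0.84, [241, 159, 40, 18]), (0.62, [301, 199, 23, 34])]
box [(0.77, [186, 186, 96, 85])]
stud_top [(0.54, [231, 204, 6, 27])]
stud_lid [(0.68, [241, 157, 39, 22]), (0.55, [232, 207, 4, 22])]
top [[442.7059752942816, 0.0, 254.37559458169744], [0.0, 442.7059752942816, 194.23954070966315], [0.0, 0.0, 1.0]] [-0.0897296  0.         0.         0.         0.       ] [ 0.26825837 -0.00793924  1.62777357] [[-1.57127517e-02  9.78373790e-01 -2.06247030e-01]
 [-9.99876350e-01 -1.55042344e-02  2.62729763e-03]
 [-6.27223151e-04  2.06262810e-01  9.78496428e-01]]
plate [(0.87, [182, 125, 30, 44]), (0.84, [180, 252, 51, 35])
[... 414 characters left out ...]
ay([ 1.01452504e-03,  2.74733837e-04,  3.23345574e-04, -2.49058719e-04,
        4.97693988e-05,  2.60558840e-04,  1.66297781e-04]), 'effort': array([ 4.01811576e-04, -5.07542360e+01, -8.02010461e-02, -2.36339092e+01,
       -6.11855113e-02,  3.12725978e-02,  5.85086198e-06]), 'eef_pos': array([0.27570214, 0.61615607, 0.22260973]), 'tcp_rot': array([[-9.12767815e-01,  4.08478781e-01,  3.89303908e-05],
       [ 4.08478782e-01,  9.12767804e-01,  1.42368434e-04],
       [ 2.26200772e-05,  1.45851564e-04, -9.99999989e-01]]), 'contact_force': array([-0.40822274,  0.71229701,  0.86809227]), 'moment': array([-0.02207224,  0.07014248, -0.01877164]), 'grasp_force': 0.0, 'opening': 0.08686353424218536}
```

Run:
```python
import cv2,numpy as np
s=cv2.imread("pics/scene0.png");t=cv2.imread("pics/top0.png")
cv2.imwrite("pics/s1.png",cv2.resize(s[95:295,150:416],None,fx=3,fy=3,interpolation=2))
cv2.imwrite("pics/t1.png",cv2.resize(t[105:305,150:350],None,fx=3,fy=3,interpolation=2))
```

```text
(no output)
```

View pics/s1.png

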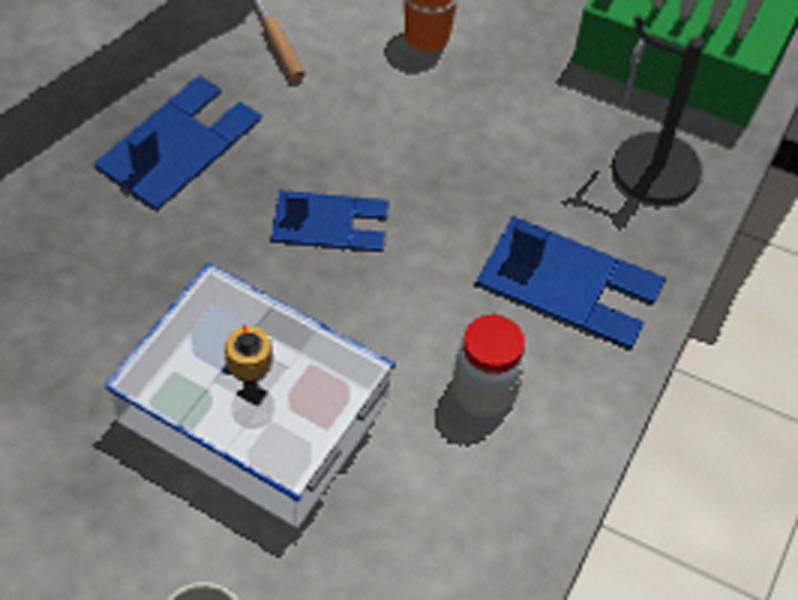

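View pics/t1.png

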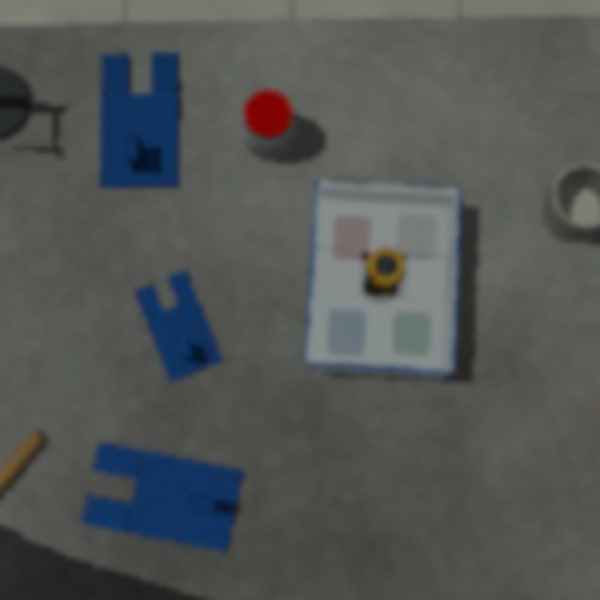

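```bash
cat > h.py <<'E'
import numpy as np,cv2
CAL={}
def setcal(d,n):CAL[n]=(np.array(d["mtx"]),np.array(d["D"]),np.array(d["eye"]),np.array(d["orientation"]))
def proj(P,c):
    K,D,e,R=c; p=(np.atleast_2d(P)-e)@R; p=p*[1,-1,-1]
    return cv2.projectPoints(p.reshape(-1,1,3),np.zeros(3),np.zeros(3),K,D)[0].reshape(-1,2)
def ray(uv,c,z):
    K,D,e,R=c; q=cv2.undistortPoints(np.float64(uv).reshape(-1,1,2),K,D).reshape(-1,2)
    d=np.c_[q[:,0],-q[:,1],-np.ones(len(q))]@R.T
    return e+d*((z-e[2])/d[:,2])[:,None]
def cal(d):return tuple(np.array(d[k]) for k in("mtx","D","eye","orientation"))
def rectify(img,c,x0,x1,y0,y1,z,s=2):
    # out: row -> x decreasing, col -> y decreasing ; s px/mm
    h,w=int((x1-x0)*1000*s),int((y1-y0)*1000*s)
    r,cc=np.mgrid[0:h,0:w]; P=np.c_[(x1-r/1000/s).ravel(),(y1-cc/1000/s).ravel(),np.full(h*w,z)]
    m=proj(P,c).astype(np.float32).reshape(h,w,2)
    return cv2.remap(img,m[...,0],m[...,1],1)
E
python3 - <<'E'
from cell import vision
from h import *
for n in("top","scene"):
    d=vision.read_camera(n);c=cal(d);im=d["image"]
    b=im.astype(int);m=((b[...,2]>90)&(b[...,2]>b[...,0]*2.0)).astype(np.uint8)*255
    print(n)
    X0,X1,Y0,Y1=.25,.85,-.25,.65
    r=rectify(m,c,X0,X1,Y0,Y1,.005);r=(r>127).astype(np.uint8)
    for k in cv2.findContours(r,0,1)[0]:
        if cv2.contourArea(k)<5000:continue
        (cx,cy),(w,h),a=cv2.minAreaRect(k)
        bp=cv2.boxPoints(cv2.minAreaRect(k))
        print("ctr",round(X1-cy/2000,4),round(Y1-cx/2000,4),"size",w/2,h/2,a,"corners",np.round(np.c_[X1-bp[:,1]/2000,Y1-bp[:,0]/2000],3).tolist())
    # collar: brass
    for z in(.115,.14): pass
E
```

```text
top
ctr 0.3327 0.178 size 176.66033935546875 99.82526397705078 11.821488380432129 corners [[0.3019999861717224, 0.2750000059604645], [0.4000000059604645, 0.2540000081062317], [0.3630000054836273, 0.08100000023841858], [0.26600000262260437, 0.10199999809265137]]
ctr 0.5424 0.159 size 121.03033447265625 68.74581146240234 68.45902252197266 corners [[0.5860000252723694, 0.21299999952316284], [0.6110000014305115, 0.14900000393390656], [0.49900001287460327, 0.10499999672174454], [0.4729999899864197, 0.16899999976158142]]
ctr 0.7875 0.2112 size 125.67471313476562 92.9969253540039 89.53419494628906 corners [[0.8500000238418579, 0.257999986410141], [0.8510000109672546, 0.16500000655651093], [0.7250000238418579, 0.164000004529953], [0.7239999771118164, 0.25699999928474426]]
scene
ctr 0.3369 0.1755 size 181.6682586669922 103.11518096923828 11.70446491241455 corners [[0.3050000071525574, 0.2750000059604645], [0.4059999883174896, 0.2540000081062317], [0.36899998784065247, 0.07599999755620956], [0.2680000066757202, 0.09700000286102295]]
ctr 0.5472 0.1558 size 125.9942855834961 72.6997299194336 68.19859313964844 corners [[0.5920000076293945, 0.21299999952316284], [0.6190000176429749, 0.14499999582767487], [0.5019999742507935, 0.0989999994635582], [0.4749999940395355, 0.16599999368190765]]
ctr 0.7873 0.208 size 125.5 103.0 90.0 corners [[0.8500000238418579, 0.2590000033378601], [0.8500000238418579, 0.15600000321865082], [0.7250000238418579, 0.15600000321865082], [0.7250000238418579, 0.2590000033378601]]
```

Candidates: plates in the top picture near pixels (197,153) about 175x98 mm, (209,213) about 125x70 mm, (204,270) about 175x98 mm. The middle one has the described size; I fit its pose and the stud's, and view an enlarged crop.

```bash
cat > fit.py <<'E'
from h import *
from scipy.optimize import minimize
def boxpts(x0,x1,y0,y1,z0,z1):return np.array([[x,y,z] for x in(x0,x1) for y in(y0,y1) for z in(z0,z1)])*1e-3
parts=[boxpts(-95,-8,-35,35,0,5),boxpts(-8,30,10,35,0,5),boxpts(-8,30,-35,-10,0,5),boxpts(-82,-58,-5,5,5,44)]
S=8
def render(p,z,c,win,pr=parts):
    u0,v0,u1,v1=win; im=np.zeros(((v1-v0)*S,(u1-u0)*S),np.uint8)
    C,s=np.cos(p[2]),np.sin(p[2])
    for q in pr:
        P=np.c_[p[0]+C*q[:,0]-s*q[:,1],p[1]+s*q[:,0]+C*q[:,1],z+q[:,2]]
        uv=((proj(P,c)+.5-[u0,v0])*S*16).astype(np.int32)
        cv2.fillConvexPoly(im,cv2.convexHull(uv),255,shift=4)
    return cv2.resize(im,(u1-u0,v1-v0),interpolation=cv2.INTER_AREA)/255.
def blue(im):
    b=cv2.GaussianBlur(im,(0,0),.6).astype(float);f=(b[...,2]-b[...,0])/(b.sum(2)+20)
    return f
def fit(im,c,p0,z):
    uv=proj([p0[0],p0[1],z],c)[0].astype(int);w=(uv[0]-45,uv[1]-40,uv[0]+45,uv[1]+40)
    B=blue(im)[w[1]:w[3],w[0]:w[2]]
    r0=cv2.dilate(render(p0,z,c,w),np.ones((9,9)))  # gate
    hi=np.percentile(B[render(p0,z,c,w)>.9],60);m=np.clip(B/hi,0,1)*(r0>0)
    g=lambda a:cv2.GaussianBlur(a,(0,0),1.)
    f=lambda q:((g(render(p0+q*[.001,.001,.02],z,c,w))-g(m))**2).sum()
    best=min((minimize(f,s,method="Nelder-Mead",options=dict(initial_simplex=np.array(s)+np.array([[0,0,0],[4,0,0],[0,4,0],[0,0,4]]))) for s in([0,0,0],[-3,-3,-2])),key=lambda r:r.fun)
    return p0+best.x*[.001,.001,.02],best.fun
E
python3 - <<'E'
from cell import vision,finder
from fit import *
from scipy.optimize import least_squares
a=np.radians(21.6);p0=np.array([.545+.0325*np.cos(a),.157+.0325*np.sin(a),a])
br={}
for n in("top","scene"):
    d=vision.read_camera(n);c=cal(d);im=d["image"]
    print(n,fit(im,c,p0,0))
    b=im.astype(int);m=((b[...,0]>110)&(b[...,0]>1.6*b[...,2])&(b[...,1]>.5*b[...,0])).astype(np.uint8)
    k,l,st,ce=cv2.connectedComponentsWithStats(m)
    print("brass",[(st[i].tolist()) for i in range(1,k) if st[i][4]>15])
    mb=((b[...,2]>70)&(b[...,2]>b[...,0]*1.5)).astype(np.uint8)*255
    X0,X1,Y0,Y1=.4,.8,-.25,.1
    r=(rectify(mb,c,X0,X1,Y0,Y1,.076)>127).astype(np.uint8)
    ks=np.vstack([k for k in cv2.findContours(r,0,1)[0] if cv2.contourArea(k)>20])
    (cx,cy),(w,h),an=cv2.minAreaRect(ks);print("rim",X1-cy/2000,Y1-cx/2000,w/2,h/2,an)
    # dark stud top in crop
    u,v=proj([.6,-.02,.13],c)[0];print(u,v)
    np.savez(f"cal_{n}.npz",*c);cv2.imwrite(f"pics/{n}_b.png",im[:,:,::-1])
    if n=="scene":s=im[125:240,180:300,::-1]
    else:t=im[170:240,190:310,::-1]
A=cv2.resize(s,(480,460),interpolation=2);cv2.imwrite("pics/crop2.png",np.vstack([cv2.resize(t,(480,280),interpolation=2)[:140*1],A][0:2])[:600])
E
```

```text
top (array([0.57220252, 0.17080077, 0.38347072]), np.float64(11.70763940982574))
brass [[272, 188, 13, 11, 47], [111, 210, 15, 18, 96], [351, 230, 18, 18, 173]]
rim 0.5533195190429688 -0.12514114379882812 158.7945556640625 197.10067749023438 69.65123748779297
256.6225874164756 189.67425776996976
scene (array([0.57639376, 0.1688129 , 0.38057703]), np.float64(6.493845453173764))
brass [[238, 101, 13, 18, 79], [225, 204, 15, 12, 98], [122, 278, 25, 23, 308]]
rim 0.5565 -0.04774999999999999 312.0 295.5 90.0
247.73929039898636 191.09072018854496
```

View pics/crop2.png

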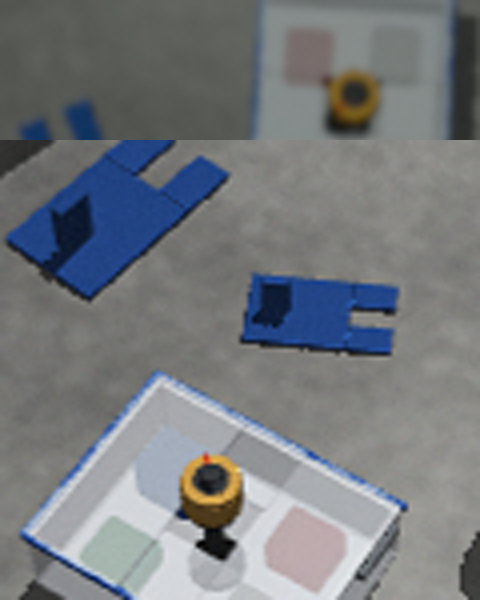

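Run:
```python
from h import *
C={n:tuple(np.load(f"cal_{n}.npz").values()) for n in("top","scene")}
# dark stud end: centroid of dark pixels inside the brass neighbourhood
for n,(u,v) in dict(top=(278,193),scene=(232,210)).items():
    im=cv2.imread(f"pics/{n}_b.png")
    w=im[v-9:v+16,u-11:u+12]
    g=cv2.resize(w,None,fx=6,fy=6,interpolation=2).astype(int)
    br=((g[...,2]>90)&(g[...,2]>1.5*g[...,0])).astype(np.uint8)
    k=cv2.findContours(br,0,1)[0];k=max(k,key=cv2.contourArea)
    fill=cv2.drawContours(np.zeros_like(br),[cv2.convexHull(k)],0,1,-1)
    dk=((g.sum(2)<170)&(fill>0)).astype(np.uint8)
    kk,l,st,ce=cv2.connectedComponentsWithStats(dk);i=1+st[1:,4].argmax()
    ctr=(ce[i]+.5)/6-.5+[u-11,v-9]
    x,y,ww,hh=cv2.boundingRect(k); 
    print(n,"dark",ctr,st[i]/6,"brass",x/6+u-11,y/6+v-9,ww/6,hh/6)
    print(" stud_top xy",ray([ctr],C[n],.140)[0])
# rim outlines: blue pixels near box, fit rect 220x170 yaw
from scipy.optimize import minimize
for n in C:
    im=cv2.imread(f"pics/{n}_b.png").astype(int);c=C[n]
    mb=((im[...,0]>im[...,2]*1.35)&(im[...,0]>50)).astype(np.float32)*255
    r=cv2.GaussianBlur(rectify(mb,c,.4,.75,-.2,.12,.076,1),(0,0),2.5)
    def f(p):
        t=np.linspace(-1,1,80);h=np.r_[np.c_[t*109,0*t+84],np.c_[t*109,0*t-84],np.c_[0*t+109,t*84],np.c_[0*t-109,t*84]]
        cs,s=np.cos(p[2]),np.sin(p[2]);X=p[0]*1000+cs*h[:,0]-s*h[:,1];Y=p[1]*1000+s*h[:,0]+cs*h[:,1]
        return -cv2.remap(r,np.float32(120-Y)[None],np.float32(750-X)[None],1).mean()
    best=min((minimize(f,[x,y,a],method="Nelder-Mead",options=dict(initial_simplex=np.array([x,y,a])+np.array([[0,0,0],[.006,0,0],[0,.006,0],[0,0,.05]]))) for x in(.54,.56,.58) for y in(-.06,-.04) for a in(-.05,.05)),key=lambda q:q.fun)
    print("rim",n,best.x,best.fun)
```

```text
top dark [278.30342081 192.92353952] [  8.66666667   6.5          6.33333333   5.83333333 177.83333333] brass 271.6666666666667 187.66666666666666 13.0 12.333333333333334
 stud_top xy [ 0.58516985 -0.09424649  0.14      ]
scene dark [232.05613831 209.44463869] [  7.5          5.33333333   7.83333333   7.16666667 214.5       ] brass 225.0 203.5 15.333333333333334 13.166666666666666
 stud_top xy [ 0.5945929  -0.10217299  0.14      ]
rim top [ 0.58344929 -0.09836274 -0.07315736] -50.16144943237305
rim scene [ 0.58927375 -0.09891915 -0.07012596] -87.90293884277344
```

The crop confirms the middle plate: scene px (258,168), with its fin at (247,163) and its slot towards +x. It is clearly smaller than the other two. Going to its fin.

>>> apply_moves(motion=[[[-34,-28,0],[0,0,0],0],[[-34,-28,0],[0,0,0],0],[[-34,-28,0],[0,0,0],0],[[-34,-28,0],[0,0,0],0],[[-34,-28,0],[0,0,0],0],[[-34,-28,0],[0,0,0],0],[[-34,-28,0],[0,0,0],0],[[-34,-28,0],[0,0,0],0],[[-34,-28,0],[0,0,0],0],[[-34,-28,0],[0,0,0],0],[[-34,-28,0],[0,0,0],0],[[-34,-28,0],[0,0,0],0]], grip_force=15)

```text
time_s: 2.3
eef_pos: [0.5115, 0.1416, 0.2229]
tcp_rot: [[-0.913, 0.408, 0.001], [0.408, 0.913, 0.001], [-0.0, 0.001, -1.0]]
contact_force: [0.8, -0.0, 0.4]
opening: 0.0871
grasp_force: 0.0
```

>>> apply_moves(motion=[[[0,0,0],[0,0,-0.16],0],[[0,0,0],[0,0,-0.16],0],[[0,0,0],[0,0,-0.16],0],[[0,0,0],[0,0,-0.16],0],[[0,0,0],[0,0,-0.163],0],[[0,0,40],[0,0,0],0],[[0,0,40],[0,0,0],0],[[0,0,30],[0,0,0],0],[[0,0,0],[0,0,0],0],[[0,0,0],[0,0,0],0]])

```text
time_s: 3.55
eef_pos: [0.5118, 0.1432, 0.1137]
tcp_rot: [[-0.928, -0.373, 0.002], [-0.373, 0.928, 0.001], [-0.002, 0.0, -1.0]]
contact_force: [0.1, -0.3, -0.9]
opening: 0.0871
grasp_force: 0.0
```

>>> apply_moves(motion=[[[2,0,30],[0,0,0],0],[[0,0,30],[0,0,0],0.2],[[0,0,25],[0,0,0],0.3],[[0,0,12],[0,0,0],0.4],[[0,0,5],[0,0,0],0.6],[[0,0,0],[0,0,0],0.8],[[0,0,0],[0,0,0],1],[[0,0,0],[0,0,0],1],[[0,0,0],[0,0,0],1],[[0,0,0],[0,0,0],1]], grip_force=20)

```text
time_s: 4.8
eef_pos: [0.5091, 0.1423, 0.0108]
tcp_rot: [[-0.928, -0.373, 0.0], [-0.373, 0.928, 0.0], [-0.0, 0.0, -1.0]]
contact_force: [-1.1, 0.4, 2.8]
opening: 0.0098
grasp_force: 20.0
```

>>> apply_moves(motion=[[[0,0,-10],[0,0,0],1],[[0,0,-30],[0,0,0],1],[[0,0,-35],[0,0,0],1],[[0,0,-35],[0,0,0],1],[[0,0,-30],[0,0,0],1],[[20,-27,0],[0,0,0],1],[[20,-27,0],[0,0,0],1],[[20,-27,0],[0,0,0],1],[[20,-27,0],[0,0,0],1],[[20,-27,0],[0,0,0],1],[[21,-28,0],[0,0,0],1],[[21,-28,0],[0,0,0],1]], grip_force=45)

```text
time_s: 6.3
eef_pos: [0.4478, -0.0892, 0.1509]
tcp_rot: [[-0.928, -0.373, 0.0], [-0.373, 0.928, 0.0], [-0.0, 0.0, -1.0]]
contact_force: [0.6, -0.6, -0.9]
opening: 0.0095
grasp_force: 45.0
```

>>> apply_moves(motion=[[[0,0,0],[0,0,0.15],1],[[0,0,0],[0,0,0.15],1],[[0,0,0],[0,0,0.152],1],[[0,0,20],[0,0,0],1],[[0,0,15],[0,0,0],1],[[0,0,0],[0,0,0],1],[[0,0,0],[0,0,0],1]])

```text
time_s: 7.18
eef_pos: [0.4487, -0.0882, 0.1158]
tcp_rot: [[-0.998, 0.07, 0.0], [0.07, 0.998, 0.0], [-0.0, 0.0, -1.0]]
contact_force: [0.1, -0.1, -1.4]
opening: 0.0097
grasp_force: 45.0
```

```bash
cat > look.py <<'E'
import sys
from cell import vision,status
from fit import *
tag=sys.argv[1]
s=status.read_state();e=s["eef_pos"];R=s["tcp_rot"]
yaw=np.arctan2(-R[1,0],-R[0,0]);x=-R[:,0]
p0=np.array([e[0]+.07*x[0],e[1]+.07*x[1],yaw]);print("exp",p0,"z",e[2]-.011,s["contact_force"])
for n in("top","scene"):
    d=vision.read_camera(n);c=cal(d);cv2.imwrite(f"pics/{n}_{tag}.png",d["image"][:,:,::-1])
    print(n,fit(d["image"],c,p0,e[2]-.011))
E
python3 look.py c
python3 - <<'E'
import cv2,numpy as np
a=cv2.imread("pics/top_c.png")[150:270,210:330];b=cv2.imread("pics/scene_c.png")[150:270,150:300]
cv2.imwrite("pics/v3.png",np.hstack([cv2.resize(a,(350,350),interpolation=2),cv2.resize(b,(437,350),interpolation=2)]))
E
```

```text
exp [ 0.51856933 -0.09310055 -0.06986259] z 0.10484270891468699 [ 0.05607269 -0.10351175 -1.37197241]
top (array([ 0.50733227, -0.10283054, -0.1244918 ]), np.float64(176.19923031324475))
scene (array([ 0.5284898 , -0.09443326, -0.0622524 ]), np.float64(86.90415970710872))
```

View pics/v3.png

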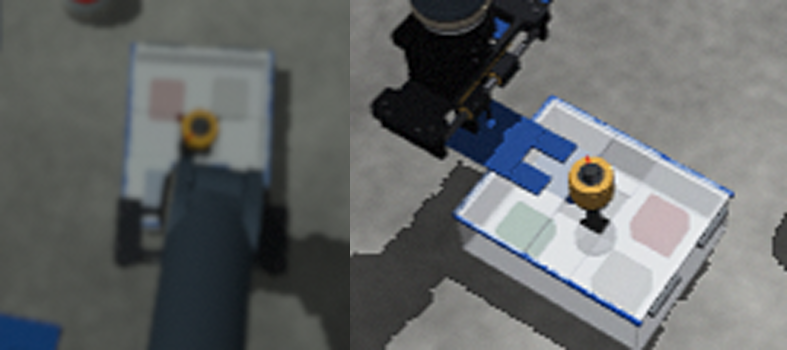

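```bash
cat > fit2.py <<'E'
from fit import *
C={n:tuple(np.load(f"cal_{n}.npz").values()) for n in("top","scene")}
t=np.linspace(0,2*np.pi,40)
def cyl(h):return [np.array([[22*np.cos(a),22*np.sin(a),z] for a in t for z in(h+6,h+36)])*1e-3]
def stud():
    for n,f in(("top","top_b"),("scene","scene_c"),("scene","scene_b")):
        im=cv2.imread(f"pics/{f}.png").astype(float);c=C[n]
        u,v=proj([.588,-.098,.11],c)[0].astype(int);w=(u-16,v-16,u+16,v+16)
        a=im[w[1]:w[3],w[0]:w[2]];s=(a[...,2]-a[...,0])/(a.sum(2)+10)
        m=cv2.resize((cv2.resize(s,None,fx=8,fy=8,interpolation=2)>.13).astype(np.uint8)*255,None,fx=1,fy=1)
        k=max(cv2.findContours(m,0,1)[0],key=cv2.contourArea)
        hull=cv2.drawContours(np.zeros_like(m),[cv2.convexHull(k)],0,255,-1)
        m=cv2.resize(hull,(32,32),interpolation=cv2.INTER_AREA)/255.
        for h in(13,16,19):
            g=lambda q:((cv2.GaussianBlur(render([.588+q[0]*.001,-.098+q[1]*.001,0],.076,c,w,cyl(h)),(0,0),.8)-cv2.GaussianBlur(m,(0,0),.8))**2).sum()
            r=minimize(g,[0,0],method="Nelder-Mead",options=dict(initial_simplex=[[-4,-4],[5,0],[0,5]]))
            print(f,h,"stud",np.round([.588+r.x[0]*.001,-.098+r.x[1]*.001],4),round(r.fun,2))
def platefit(f,p0,z,xmin=-35):
    im=cv2.imread(f"pics/{f}.png")[:,:,::-1];c=C[f.split("_")[0]]
    uv=proj([p0[0],p0[1],z],c)[0].astype(int);w=(uv[0]-30,uv[1]-30,uv[0]+30,uv[1]+30)
    pr=[boxpts(-95,-8,-35,35,0,5)]+parts[1:3]
    roi=render(p0,z,c,w,[boxpts(xmin,36,-45,45,0,5)])>.5
    B=blue(im)[w[1]:w[3],w[0]:w[2]];m=np.clip((B-.08)/(np.percentile(B[roi],75)-.08),0,1)
    g=lambda a:cv2.GaussianBlur(a,(0,0),.8)
    fn=lambda q:((g(render(p0+q*[.001,.001,.02],z,c,w,pr))-g(m))[roi]**2).sum()
    r=minimize(fn,[0,0,0],method="Nelder-Mead",options=dict(initial_simplex=[[-3,-3,-1],[6,0,0],[0,5,0],[0,0,3]]))
    print("plate",f,np.round(p0+r.x*[.001,.001,.02],4),r.fun)
E
python3 - <<'E'
from fit2 import *
stud()
p=np.array([.5186,-.0931,-.07])
platefit("scene_c",p,.1048,-35);platefit("scene_c",p,.1048,-25)
E
```

```text
top_b 13 stud [ 0.5872 -0.0934] 1.35
top_b 16 stud [ 0.5866 -0.093 ] 1.33
top_b 19 stud [ 0.5859 -0.0928] 1.32
scene_c 13 stud [ 0.5893 -0.0941] 0.54
scene_c 16 stud [ 0.5905 -0.0957] 0.62
scene_c 19 stud [ 0.5916 -0.0974] 0.7
scene_b 13 stud [ 0.5893 -0.0941] 0.48
scene_b 16 stud [ 0.5906 -0.0959] 0.56
scene_b 19 stud [ 0.5915 -0.0974] 0.65
plate scene_c [ 0.5186 -0.0937 -0.0684] 9.334130822464928
plate scene_c [ 0.5187 -0.0939 -0.08  ] 8.301522217394108
```

>>> apply_moves(motion=[[[0,3,10],[0,0,0],1],[[0,0,10],[0,0,0],1],[[0,0,5],[0,0,0],1],[[0,0,2],[0,0,0],1],[[0,0,0],[0,0,0],1],[[0,0,0],[0,0,0],1]])

```text
time_s: 8.02
eef_pos: [0.4489, -0.0852, 0.0887]
tcp_rot: [[-0.998, 0.07, 0.001], [0.07, 0.998, 0.0], [-0.0, 0.0, -1.0]]
contact_force: [0.5, -0.3, -1.7]
opening: 0.0096
grasp_force: 45.0
```

```bash
python3 look.py d
python3 - <<'E'
from fit2 import *
p=np.array([.5185,-.0902,-.07])
platefit("scene_d",p,.078,-30)
E
```

```text
exp [ 0.51873571 -0.0900744  -0.06981822] z 0.07770169407320916 [ 0.47050764 -0.26997074 -1.67515431]
top (array([ 0.5069148 , -0.09904955, -0.10849536]), np.float64(176.09957368117932))
scene (array([ 0.52652291, -0.09113069, -0.0447545 ]), np.float64(93.09330976526076))
plate scene_d [ 0.5183 -0.0909 -0.0589] 9.222753897715046
```

>>> apply_moves(motion=[[[-10,0,0],[0,0,0],1],[[-10,0,0],[0,0,0],1],[[-8,0,0],[0,0,0],1],[[-2,0,0],[0,0,0],1],[[-2,0,0],[0,0,0],1],[[-2,0,0],[0,0,0],1],[[-2,0,0],[0,0,0],1]])

```text
time_s: 9.0
eef_pos: [0.4845, -0.0876, 0.0885]
tcp_rot: [[-0.998, 0.07, -0.0], [0.07, 0.998, 0.0], [0.0, 0.0, -1.0]]
contact_force: [-0.4, 0.2, -2.2]
opening: 0.0098
grasp_force: 45.0
```

>>> apply_moves(motion=[[[-2,0,0],[0,0,0],1],[[-2,0,0],[0,0,0],1]])

```text
time_s: 9.25
eef_pos: [0.4887, -0.0879, 0.0885]
tcp_rot: [[-0.998, 0.07, 0.0], [0.07, 0.998, 0.0], [-0.0, 0.0, -1.0]]
contact_force: [-0.1, 0.3, -2.0]
opening: 0.0094
grasp_force: 45.0
```

No contact, so the stud is in the slot mouth. Continuing in small steps.

>>> apply_moves(motion=[[[-3,0,0],[0,0,0],1],[[-3,0,0],[0,0,0],1],[[-3,0,0],[0,0,0],1]])

```text
time_s: 9.62
eef_pos: [0.4978, -0.0886, 0.0885]
tcp_rot: [[-0.998, 0.07, -0.0], [0.07, 0.998, 0.0], [0.0, 0.0, -1.0]]
contact_force: [0.5, -0.3, -1.7]
opening: 0.0099
grasp_force: 45.0
```

>>> apply_moves(motion=[[[-3,0,0],[0,0,0],1],[[-3,0,0],[0,0,0],1],[[-3,0,0],[0,0,0],1]])

```text
time_s: 10.0
eef_pos: [0.5068, -0.0892, 0.0885]
tcp_rot: [[-0.998, 0.07, 0.0], [0.07, 0.998, 0.0], [-0.0, 0.0, -1.0]]
contact_force: [0.2, -1.1, -1.1]
opening: 0.0097
grasp_force: 45.0
```

>>> apply_moves(motion=[[[-3,0,0],[0,0,0],1],[[-2,0,0],[0,0,0],1],[[-1,0,0],[0,0,0],1]])

```text
time_s: 10.38
eef_pos: [0.5127, -0.0896, 0.0885]
tcp_rot: [[-0.998, 0.07, 0.0], [0.07, 0.998, 0.0], [-0.0, 0.0, -1.0]]
contact_force: [-0.0, -0.5, -1.7]
opening: 0.0097
grasp_force: 45.0
```

>>> apply_moves(motion=[[[-1,0,0],[0,0,0],1],[[-1,0,0],[0,0,0],1],[[-1,0,0],[0,0,0],1]])

```text
time_s: 10.75
eef_pos: [0.5156, -0.0898, 0.0885]
tcp_rot: [[-0.998, 0.07, -0.0], [0.07, 0.998, 0.0], [0.0, 0.0, -1.0]]
contact_force: [0.7, 0.1, -2.0]
opening: 0.0096
grasp_force: 45.0
```

>>> apply_moves(motion=[[[-1,0,0],[0,0,0],1],[[-1,0,0],[0,0,0],1]])

```text
time_s: 11.0
eef_pos: [0.5176, -0.0899, 0.0885]
tcp_rot: [[-0.998, 0.07, -0.0], [0.07, 0.998, 0.0], [0.0, 0.0, -1.0]]
contact_force: [0.1, -0.4, -1.1]
opening: 0.0097
grasp_force: 45.0
```

>>> apply_moves(motion=[[[-1,0,0],[0,0,0],1],[[0,0,0],[0,0,0],1]])

```text
time_s: 11.25
eef_pos: [0.5184, -0.09, 0.0884]
tcp_rot: [[-0.998, 0.07, -0.0], [0.07, 0.998, 0.0], [0.0, 0.0, -1.0]]
contact_force: [-0.7, 0.5, -1.2]
opening: 0.0094
grasp_force: 45.0
```

>>> apply_moves(motion=[[[-0.5,0,0],[0,0,0],1],[[-0.5,0,0],[0,0,0],1]])

```text
time_s: 11.5
eef_pos: [0.5185, -0.09, 0.0883]
tcp_rot: [[-0.998, 0.07, -0.002], [0.07, 0.998, 0.0], [0.002, 0.0, -1.0]]
contact_force: [-3.7, 0.3, 1.1]
opening: 0.0096
grasp_force: 45.0
```

>>> apply_moves(motion=[[[-0.5,0,0],[0,0,0],1],[[-0.5,0,0],[0,0,0],1]])

```text
time_s: 11.75
eef_pos: [0.5187, -0.09, 0.0881]
tcp_rot: [[-0.998, 0.07, -0.004], [0.07, 0.998, 0.001], [0.004, 0.0, -1.0]]
contact_force: [-6.2, 0.1, 2.7]
opening: 0.0098
grasp_force: 45.0
```

>>> apply_moves(motion=[[[1,0,0],[0,0,0],1],[[0.8,0,0],[0,0,0],1],[[0,0,0.7],[0,0,0],1],[[0,0,0.7],[0,0,0],1],[[0,0,0],[0,0,0],1]])

```text
time_s: 12.38
eef_pos: [0.5186, -0.09, 0.087]
tcp_rot: [[-0.998, 0.07, -0.0], [0.07, 0.998, 0.0], [0.0, 0.0, -1.0]]
contact_force: [-4.0, -1.0, 0.2]
opening: 0.0092
grasp_force: 45.0
```

>>> apply_moves(motion=[[[0.4,0,0.4],[0,0,0],1],[[0,0,0],[0,0,0],1],[[0,0,0],[0,0,0],0.85],[[0,0,0],[0,0,0],0.75],[[0,0,0],[0,0,0],0.75]], grip_force=10)

```text
time_s: 13.0
eef_pos: [0.5191, -0.09, 0.087]
tcp_rot: [[-0.998, 0.07, 0.002], [0.07, 0.998, -0.0], [-0.002, 0.0, -1.0]]
contact_force: [-0.0, -0.2, 0.0]
opening: 0.0206
grasp_force: 0.0
```

```bash
python3 look.py e
python3 - <<'E'
from fit2 import *
import cv2
p=np.array([.5885,-.0948,-.07])
platefit("scene_e",p,.076,-40)
cv2.imwrite("pics/v4.png",cv2.resize(cv2.imread("pics/scene_e.png")[150:270,150:300],(750,600),interpolation=2))
E
```

```text
exp [ 0.58894571 -0.09487079 -0.06966854] z 0.07603273997489648 [-0.0054814  -0.16047972  0.03583956]
top (array([ 0.57988895, -0.10289754, -0.10576246]), np.float64(261.3059292275725))
scene (array([ 0.59496325, -0.09710467, -0.05053261]), np.float64(274.86958859332185))
plate scene_e [ 0.5861 -0.0966 -0.0332] 169.37639513786655
```

View pics/v4.png

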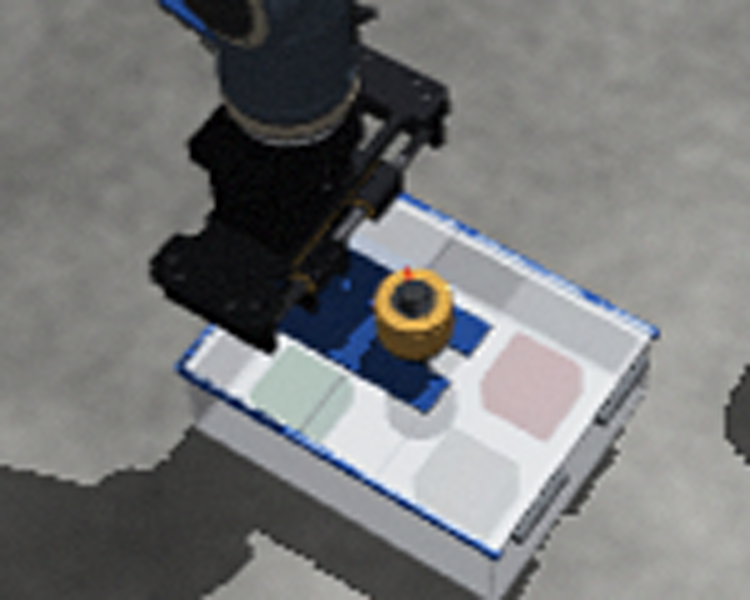

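>>> apply_moves(motion=[[[0,0,-20],[0,0,0],0.75],[[0,0,-40],[0,0,0],0.7],[[0,0,-40],[0,0,0],0.6],[[-10,0,-10],[0,0,0],0.5],[[-20,0,0],[0,0,0],0.4],[[-20,0,0],[0,0,0],0.3],[[-20,0,0],[0,0,0],0.3],[[0,0,0],[0,0,0],0.3]])

```text
time_s: 14.1
eef_pos: [0.5889, -0.0947, 0.1954]
tcp_rot: [[-0.998, 0.069, -0.001], [0.069, 0.998, -0.0], [0.001, -0.0, -1.0]]
contact_force: [0.1, -0.1, -0.7]
opening: 0.0604
grasp_force: 0.0
```

Run:
```python
from cell import status
s=status.read_state();print(s["joint_positions"],s["eef_pos"],s["opening"],s["moment"],s["contact_force"])
```

```text
[-0.0964211   0.36831465  0.24104501  1.76933663 -0.10087735  1.01731086
  1.68376648] [ 0.58885543 -0.09467369  0.19538588] 0.06035574262549198 [0.02726071 0.06823672 0.00212204] [ 0.10876155 -0.12568666 -0.68752014]
```

>>> apply_moves(motion=[[[0,-0.5,30],[0,0,0],0.3],[[0,0,30],[0,0,0],0.3],[[0,0,20],[0,0,0],0.3],[[0,0,10],[0,0,0],0.3],[[0,0,4],[0,0,0],0.3],[[0,0,0],[0,0,0],0.3]])

```text
time_s: 14.85
eef_pos: [0.5883, -0.0954, 0.1031]
tcp_rot: [[-0.998, 0.07, 0.001], [0.07, 0.998, 0.0], [-0.001, 0.0, -1.0]]
contact_force: [-0.1, 0.3, 0.7]
opening: 0.0608
grasp_force: 0.0
```

>>> apply_moves(motion=[[[0,0,0],[0,0,0],0.4],[[0,0,0],[0,0,0],0.45],[[0,0,0],[0,0,0],0.48],[[0,0,0],[0,0,0],0.52],[[0,0,0],[0,0,0],0.55],[[0,0,0],[0,0,0],0.6]], grip_force=6)

```text
time_s: 15.6
eef_pos: [0.5882, -0.0952, 0.1029]
tcp_rot: [[-0.998, 0.07, 0.0], [0.07, 0.998, 0.0], [-0.0, 0.0, -1.0]]
contact_force: [0.6, 0.5, 2.5]
opening: 0.044
grasp_force: 6.0
```

>>> apply_moves(motion=[[[0,0,0],[0,0,0],0.7],[[0,0,0],[0,0,0],0.7],[[0,0,0.29],[0,0,0.05],0.7],[[0,0,0.57],[0,0,0.1],0.7],[[0,0,0.57],[0,0,0.1],0.7],[[0,0,0.57],[0,0,0.1],0.7],[[0,0,0.57],[0,0,0.1],0.7],[[0,0,0.57],[0,0,0.1],0.7]], grip_force=35)

```text
time_s: 16.6
eef_pos: [0.5886, -0.0942, 0.0997]
tcp_rot: [[-0.813, 0.582, 0.001], [0.582, 0.813, 0.001], [0.0, 0.001, -1.0]]
contact_force: [0.2, 3.1, 2.3]
opening: 0.0436
grasp_force: 35.0
```

```bash
cat > st.py <<'E'
from cell import status
import numpy as np
s=status.read_state();R=s["tcp_rot"];print("t",s["time_s"],"xyz",s["eef_pos"],"yaw",np.arctan2(-R[1,0],-R[0,0]),"F",s["contact_force"].round(2),"M",s["moment"].round(3),s["opening"],s["grasp_force"],"j7",s["joint_positions"][6])
E
python3 st.py
```

```text
t 16.6 xyz [ 0.58859649 -0.09415496  0.099732  ] yaw -0.621682853234157 F [0.15 3.12 2.32] M [0.642 0.002 0.132] 0.04362742542325948 34.99699741601944 j7 1.2429534997570795
```

>>> apply_moves(motion=[[[0,0,0.57],[0,0,0.1],0.7],[[0,0,0.57],[0,0,0.1],0.7],[[0,0,0.57],[0,0,0.1],0.7],[[0,0,0.57],[0,0,0.1],0.7],[[0,0,0.57],[0,0,0.1],0.7],[[0,0,0.57],[0,0,0.1],0.7]])

```text
time_s: 17.35
eef_pos: [0.5895, -0.0935, 0.0963]
tcp_rot: [[-0.343, 0.939, 0.002], [0.939, 0.343, 0.002], [0.001, 0.003, -1.0]]
contact_force: [1.8, 4.1, 0.4]
opening: 0.0433
grasp_force: 35.0
```

```bash
python3 st.py
```

```text
t 17.35 xyz [ 0.58952935 -0.09348221  0.09633073] yaw -1.221023782478808 F [1.77 4.13 0.4 ] M [ 0.735 -0.469  0.112] 0.043270072545392675 34.99695874750614 j7 0.7403334074800075
```

>>> apply_moves(motion=[[[0.9,0.9,0.57],[0,0,0.1],0.7],[[0,0,0.57],[0,0,0.1],0.7]])

```text
time_s: 17.6
eef_pos: [0.5899, -0.0934, 0.0952]
tcp_rot: [[-0.149, 0.989, 0.002], [0.989, 0.149, 0.0], [0.0, 0.002, -1.0]]
contact_force: [2.9, 1.2, 0.7]
opening: 0.0432
grasp_force: 35.0
```

```bash
python3 st.py
```

```text
t 17.6 xyz [ 0.58991786 -0.09335632  0.09521323] yaw -1.4215532718791493 F [2.88 1.16 0.73] M [ 0.377 -0.383  0.1  ] 0.04318561672298589 34.99694483354688 j7 0.5727127219298411
```

>>> apply_moves(motion=[[[0,0,0.57],[0,0,0.1],0.7],[[0,0,0],[0,0,0],0.7]])

```text
time_s: 17.85
eef_pos: [0.5901, -0.0933, 0.0946]
tcp_rot: [[-0.053, 0.999, 0.003], [0.999, 0.053, 0.0], [0.0, 0.003, -1.0]]
contact_force: [3.4, 3.6, -0.7]
opening: 0.0436
grasp_force: 35.0
```

```bash
python3 st.py
```

```text
t 17.85 xyz [ 0.59006541 -0.0933227   0.09458325] yaw -1.5182253760947477 F [ 3.42  3.56 -0.74] M [ 0.458 -0.728 -0.21 ] 0.0436172816399818 35.0003976887092 j7 0.4932923795504279
```

>>> apply_moves(motion=[[[0.4,0.4,0.57],[0,0,0.1],0.7],[[0,0,0.29],[0,0,0.05],0.7]])

```text
time_s: 18.1
eef_pos: [0.5904, -0.0934, 0.0938]
tcp_rot: [[0.098, 0.995, 0.003], [0.995, -0.098, -0.0], [0.0, 0.003, -1.0]]
contact_force: [4.5, 1.7, -2.5]
opening: 0.0434
grasp_force: 35.0
```

```bash
python3 st.py
```

```text
t 18.1 xyz [ 0.59036535 -0.09335213  0.09379746] yaw -1.6687429808026117 F [ 4.46  1.69 -2.52] M [ 0.306 -0.749  0.155] 0.04335630129589759 34.99911627732217 j7 0.3690612359565123
```

>>> apply_moves(motion=[[[0,0,0.29],[0,0,0.05],0.7],[[0,0,0.29],[0,0,0.05],0.7]])

```text
time_s: 18.35
eef_pos: [0.5905, -0.0934, 0.0932]
tcp_rot: [[0.196, 0.981, 0.003], [0.981, -0.196, -0.0], [0.0, 0.003, -1.0]]
contact_force: [4.2, 1.7, -0.8]
opening: 0.0434
grasp_force: 35.0
```

```bash
python3 st.py
```

```text
t 18.35 xyz [ 0.5905458  -0.09338477  0.0932431 ] yaw -1.7684408890581254 F [ 4.16  1.71 -0.82] M [ 0.253 -0.845  0.158] 0.043412025395332704 34.99891627114266 j7 0.2874845550151183
```

>>> apply_moves(motion=[[[0.2,0.7,0.29],[0,0,0.05],0.7],[[0,0,0.29],[0,0,0.05],0.7]])

```text
time_s: 18.6
eef_pos: [0.5908, -0.0934, 0.0926]
tcp_rot: [[0.293, 0.956, 0.002], [0.956, -0.293, 0.0], [0.001, 0.002, -1.0]]
contact_force: [3.0, 1.7, 0.5]
opening: 0.0432
grasp_force: 35.0
```

```bash
python3 st.py
```

```text
t 18.6 xyz [ 0.59077543 -0.0934271   0.09261158] yaw -1.8686059469308698 F [3.   1.7  0.53] M [ 0.262 -0.608  0.149] 0.04319769931939133 34.99893017113209 j7 0.2056217504756328
```

>>> apply_moves(motion=[[[0,0,0.29],[0,0,0.05],0.7],[[0,0,0.29],[0,0,0.05],0.7]])

```text
time_s: 18.85
eef_pos: [0.5909, -0.0935, 0.0921]
tcp_rot: [[0.387, 0.922, 0.002], [0.922, -0.387, -0.0], [0.001, 0.002, -1.0]]
contact_force: [2.8, 1.9, -0.9]
opening: 0.0432
grasp_force: 35.0
```

```bash
python3 st.py
```

```text
t 18.85 xyz [ 0.5909442  -0.09347481  0.09206419] yaw -1.9685747565635001 F [ 2.78  1.9  -0.86] M [ 0.216 -0.711  0.127] 0.04323919302331475 34.998918855562806 j7 0.12422165259734888
```

>>> apply_moves(motion=[[[0.2,0.4,0.29],[0,0,0.05],0.7],[[0,0,0.29],[0,0,0.05],0.7]])

```text
time_s: 19.1
eef_pos: [0.5911, -0.0935, 0.0915]
tcp_rot: [[0.478, 0.879, 0.002], [0.879, -0.478, -0.0], [0.001, 0.002, -1.0]]
contact_force: [3.1, 1.1, 1.0]
opening: 0.0433
grasp_force: 35.0
```

```bash
python3 st.py
```

```text
t 19.1 xyz [ 0.59112474 -0.09353635  0.09147432] yaw -2.0687414842323837 F [3.13 1.14 0.95] M [ 0.204 -0.523  0.175] 0.04327220969645471 34.9988554045558 j7 0.042812409786887384
```

>>> apply_moves(motion=[[[0,0,0.29],[0,0,0.05],0.7],[[0,0,0.29],[0,0,0.05],0.7]])

```text
time_s: 19.35
eef_pos: [0.5913, -0.0937, 0.0909]
tcp_rot: [[0.563, 0.826, 0.002], [0.826, -0.563, -0.0], [0.001, 0.002, -1.0]]
contact_force: [3.1, 1.6, 0.4]
opening: 0.0431
grasp_force: 35.0
```

```bash
python3 st.py
```

```text
t 19.35 xyz [ 0.59128388 -0.09368329  0.09091781] yaw -2.1687459856051836 F [3.12 1.62 0.37] M [ 0.178 -0.585  0.185] 0.04314520746097354 34.99890957958996 j7 -0.038244149603413415
```

>>> apply_moves(motion=[[[0,0,0.29],[0,0,0.05],0.7]])

```text
time_s: 19.48
eef_pos: [0.5914, -0.0937, 0.0907]
tcp_rot: [[0.604, 0.797, 0.002], [0.797, -0.604, -0.0], [0.001, 0.002, -1.0]]
contact_force: [3.9, 1.3, 0.2]
opening: 0.0432
grasp_force: 35.0
```

```bash
python3 st.py
```

```text
t 19.475 xyz [ 0.59137988 -0.09370833  0.09065095] yaw -2.2187440027067713 F [3.85 1.27 0.22] M [ 0.137 -0.611  0.187] 0.04324354493907741 34.99897378496826 j7 -0.0787704023588147
```

>>> apply_moves(motion=[[[0,0,0.29],[0,0,0.05],0.7]])

```text
time_s: 19.6
eef_pos: [0.5914, -0.0938, 0.0904]
tcp_rot: [[0.643, 0.766, 0.002], [0.766, -0.643, -0.001], [0.001, 0.002, -1.0]]
contact_force: [3.1, -0.2, -0.3]
opening: 0.0434
grasp_force: 35.0
```

```bash
python3 st.py
```

```text
t 19.6 xyz [ 0.5914411  -0.09378535  0.09036325] yaw -2.2688401575773556 F [ 3.11 -0.23 -0.35] M [ 0.112 -0.696  0.161] 0.04344915626451412 34.99893967062235 j7 -0.11920914133841254
```

>>> apply_moves(motion=[[[0,0,0.29],[0,0,0.05],0.7]])

```text
time_s: 19.73
eef_pos: [0.5915, -0.0939, 0.0901]
tcp_rot: [[0.68, 0.733, 0.003], [0.733, -0.68, -0.001], [0.001, 0.002, -1.0]]
contact_force: [3.5, 0.7, -1.4]
opening: 0.0432
grasp_force: 35.0
```

```bash
python3 st.py
```

```text
t 19.725 xyz [ 0.59152777 -0.09386153  0.09007377] yaw -2.3188133428000053 F [ 3.46  0.65 -1.44] M [ 0.089 -0.71   0.086] 0.04323415462946986 34.99883780255914 j7 -0.15965523378958035
```

>>> apply_moves(motion=[[[0,0,0.29],[0,0,0.05],0.7]])

```text
time_s: 19.85
eef_pos: [0.5916, -0.0939, 0.0898]
tcp_rot: [[0.716, 0.698, 0.003], [0.698, -0.716, -0.001], [0.001, 0.003, -1.0]]
contact_force: [3.1, 0.1, -0.6]
opening: 0.0435
grasp_force: 35.0
```

```bash
python3 st.py
```

```text
t 19.85 xyz [ 0.59158469 -0.09392645  0.08979428] yaw -2.368863420168556 F [ 3.05  0.11 -0.57] M [ 0.029 -0.805  0.158] 0.04354840927206789 34.9988326895982 j7 -0.20003129324782332
```

>>> apply_moves(motion=[[[0,0,0.29],[0,0,0.05],0.7]])

```text
time_s: 19.98
eef_pos: [0.5916, -0.094, 0.0895]
tcp_rot: [[0.75, 0.661, 0.003], [0.661, -0.75, -0.001], [0.001, 0.003, -1.0]]
contact_force: [4.6, -0.8, -0.3]
opening: 0.0433
grasp_force: 35.0
```

```bash
python3 st.py
```

```text
t 19.975 xyz [ 0.59164336 -0.09400611  0.0895163 ] yaw -2.4188582868979553 F [ 4.64 -0.83 -0.33] M [ 0.058 -0.752  0.155] 0.04327945649838166 34.99898071400821 j7 -0.2404558964764138
```

>>> apply_moves(motion=[[[0,0,0.29],[0,0,0.05],0.7]])

```text
time_s: 20.1
eef_pos: [0.5917, -0.094, 0.0893]
tcp_rot: [[0.782, 0.623, 0.003], [0.623, -0.782, -0.001], [0.002, 0.003, -1.0]]
contact_force: [4.7, -0.3, -1.6]
opening: 0.043
grasp_force: 35.0
```

```bash
python3 st.py
```

```text
t 20.1 xyz [ 0.59173267 -0.09404678  0.08925155] yaw -2.4687655110874713 F [ 4.72 -0.28 -1.63] M [-0.027 -0.807  0.125] 0.042951773376264615 34.9990241182968 j7 -0.28075364480622855
```

>>> apply_moves(motion=[[[0.5,0.4,0.29],[0,0,0.05],0.7]])

```text
time_s: 20.23
eef_pos: [0.5918, -0.0941, 0.0889]
tcp_rot: [[0.812, 0.583, 0.002], [0.583, -0.812, -0.001], [0.001, 0.002, -1.0]]
contact_force: [2.9, -0.2, 0.9]
opening: 0.0437
grasp_force: 35.0
```

```bash
python3 st.py
```

```text
t 20.225 xyz [ 0.59183148 -0.09413197  0.08893801] yaw -2.51879064443708 F [ 2.95 -0.15  0.86] M [ 0.011 -0.32   0.184] 0.04374165663568887 34.999210657551885 j7 -0.32136032077152754
```

>>> apply_moves(motion=[[[0,0,0.29],[0,0,0.05],0.7]])

```text
time_s: 20.35
eef_pos: [0.5919, -0.0942, 0.0887]
tcp_rot: [[0.84, 0.542, 0.002], [0.542, -0.84, -0.001], [0.001, 0.002, -1.0]]
contact_force: [3.8, -0.2, 0.4]
opening: 0.0433
grasp_force: 35.0
```

```bash
python3 st.py
```

```text
t 20.35 xyz [ 0.59185826 -0.09422692  0.08869705] yaw -2.568820141496352 F [ 3.81 -0.25  0.38] M [ 0.008 -0.581  0.241] 0.04333270478073786 34.9992442689836 j7 -0.36166923636735887
```

>>> apply_moves(motion=[[[0,0,0.1],[0,0,0.02],0.7]])

```text
time_s: 20.48
eef_pos: [0.5919, -0.0943, 0.0886]
tcp_rot: [[0.851, 0.525, 0.002], [0.525, -0.851, -0.001], [0.001, 0.002, -1.0]]
contact_force: [4.2, -0.7, -0.4]
opening: 0.0431
grasp_force: 35.0
```

```bash
python3 st.py
```

```text
t 20.475 xyz [ 0.59185758 -0.09428245  0.08857838] yaw -2.58849042323755 F [ 4.22 -0.67 -0.42] M [-0.137 -0.715  0.218] 0.043142939120546744 35.00036702491343 j7 -0.37750228378832335
```

>>> apply_moves(motion=[[[0,0,0.1],[0,0,0.02],0.7]])

```text
time_s: 20.6
eef_pos: [0.5919, -0.0943, 0.0885]
tcp_rot: [[0.862, 0.507, 0.002], [0.507, -0.862, -0.001], [0.001, 0.002, -1.0]]
contact_force: [5.1, 0.1, -0.8]
opening: 0.0432
grasp_force: 35.0
```

```bash
python3 st.py
```

```text
t 20.6 xyz [ 0.5918516  -0.09433838  0.0884786 ] yaw -2.609593005547638 F [ 5.13  0.11 -0.78] M [-0.25  -0.944  0.226] 0.043208649162785044 34.99991276767105 j7 -0.3944426967217519
```

>>> apply_moves(motion=[[[0.2,0.4,0.18],[0,0,0.03],0.7]])

```text
time_s: 20.72
eef_pos: [0.5919, -0.0943, 0.0883]
tcp_rot: [[0.877, 0.48, 0.001], [0.48, -0.877, -0.001], [0.001, 0.001, -1.0]]
contact_force: [4.5, -0.0, 1.1]
opening: 0.0434
grasp_force: 35.0
```

```bash
python3 st.py
```

```text
t 20.725 xyz [ 0.59190934 -0.09432636  0.08829694] yaw -2.6407934897481633 F [ 4.46 -0.03  1.08] M [-0.205 -0.778  0.313] 0.043390725955056345 34.999365149997175 j7 -0.4195141042182969
```

>>> apply_moves(motion=[[[0,0,0.18],[0,0,0.03],0.7]])

```text
time_s: 20.85
eef_pos: [0.5919, -0.0944, 0.0881]
tcp_rot: [[0.891, 0.453, 0.002], [0.453, -0.891, -0.001], [0.001, 0.001, -1.0]]
contact_force: [5.9, -2.0, 1.6]
opening: 0.0434
grasp_force: 35.0
```

```bash
python3 st.py
```

```text
t 20.85 xyz [ 0.59190135 -0.0944119   0.08814823] yaw -2.671342983598305 F [ 5.86 -1.96  1.56] M [-0.34  -0.988  0.261] 0.043420622712483245 34.99943742994219 j7 -0.44412844654101946
```

Average puts the press at about 11 N. Letting go.

>>> apply_moves(motion=[[[0,0,0],[0,0,0],0.7],[[0,0,0],[0,0,0],0.48],[[0,0,0],[0,0,0],0.42],[[0,0,0],[0,0,0],0.3],[[0,0,0],[0,0,0],0.3],[[0,0,-10],[0,0,0],0.3],[[0,0,-25],[0,0,0],0.3],[[0,0,-40],[0,0,0],0.3],[[0,0,-40],[0,0,0],0.3],[[0,0,-40],[0,0,0],0.3],[[0,0,0],[0,0,0],0.3]], grip_force=10)

```text
time_s: 22.22
eef_pos: [0.5929, -0.095, 0.2466]
tcp_rot: [[0.891, 0.454, 0.007], [0.454, -0.891, -0.0], [0.006, 0.003, -1.0]]
contact_force: [0.6, -0.1, 0.6]
opening: 0.061
grasp_force: 0.0
```

>>> apply_moves(motion=[[[-40,0,0],[0,0,0],0.3],[[-40,0,0],[0,0,0],0.3],[[-40,0,0],[0,0,0],0.3],[[0,0,0],[0,0,0],0.3]])

```text
time_s: 22.72
eef_pos: [0.4811, -0.1499, 0.2422]
tcp_rot: [[0.893, 0.45, -0.002], [0.45, -0.893, 0.003], [-0.0, -0.003, -1.0]]
contact_force: [1.3, -0.4, -0.1]
opening: 0.0609
grasp_force: 0.0
```

```bash
python3 look.py f >/dev/null; python3 st.py
python3 - <<'E'
import cv2,numpy as np
a=cv2.imread("pics/top_f.png")[150:250,230:330];b=cv2.imread("pics/scene_f.png")[170:270,170:295]
cv2.imwrite("pics/v5.png",np.hstack([cv2.resize(a,(350,350),interpolation=2),cv2.resize(b,(437,350),interpolation=2)]))
E
```

```text
t 22.825 xyz [ 0.48423929 -0.14795467  0.24256999] yaw -2.669722690076513 F [0.29 0.45 0.47] M [-0.062  0.066  0.001] 0.060642346141918636 0.0 j7 -0.5381159130353503
```

View pics/v5.png

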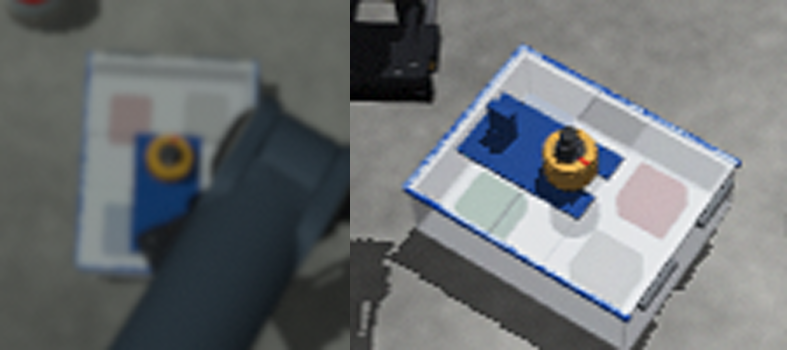

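Run:
```python
from fit2 import *
p=np.array([.5895,-.095,-.07])
im=cv2.imread("pics/scene_f.png")[:,:,::-1];c=C["scene"]
# fit with collar region masked out
uv=proj([p[0],p[1],.076],c)[0].astype(int);w=(uv[0]-35,uv[1]-32,uv[0]+32,uv[1]+32)
ok=(render([.5905,-.095,0],.076,c,w,[cyl(0)[0]*[1.15,1.15,1],boxpts(-12,12,-12,12,0,66)])<.01)&(render(p,.076,c,w,[boxpts(-105,40,-45,45,0,5),parts[3]])>.5)
B=blue(im)[w[1]:w[3],w[0]:w[2]];m=np.clip((B-.08)/(np.percentile(B[ok],60)-.08),0,1)
g=lambda a:cv2.GaussianBlur(a,(0,0),.8)
f=lambda q:((g(render(p+q*[.001,.001,.02],.076,c,w))-g(m))[ok]**2).sum()
r=minimize(f,[0,0,0],method="Nelder-Mead",options=dict(initial_simplex=[[-3,-3,-1],[6,0,0],[0,5,0],[0,0,3]]))
print(p+r.x*[.001,.001,.02],r.fun)
```

```text
[ 0.59166803 -0.09518285 -0.06381289] 17.063115442124158
```

```bash
python3 -c "
from cell import ctrl;print(ctrl.sign_off())"
```

```text
the job is handed in; nothing more can be done
None
```

The job is handed in: the plate lies flat on the closed lid with the stud home in its slot, the collar is spun down to about 11 N (estimated from the wrist torque), and the gripper is clear; sign-off returned no verdict.

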